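Snap the safety hook onto the tie-down stud

TASK

Pick up the yellow safety hook by its black grip and push its mouth onto the steel stud of the grey tie-down board until the red sprung latch gives way and snaps shut behind the stud, then pull back on the hook with about 10 N so that the stud bears on the shut latch and proves that it holds. Lay the hook down flat on the board, still hitched, and let go. Never load the hook against the stud with more than 30 N, and leave the other things on the bench where they are.

Things in the scene. Friction and masses are not known exactly. Their poses are not given: they have to be found in the camera images.
- anchor: Grey tie-down board, 200 x 110 x 12 mm, fixed on the bench. Origin on its underside below the middle of a black slot along its x; it reaches from x -150 to +50 and y -55 to +55 mm. A stud stands upright in the slot (y = 0), clamped anywhere within 12 mm of the slot's middle along x, differently each time; its place is not measured: look for it or find it by touch.
- slot_mid (a point): Middle of the slot at the board's top, 12 mm above the bench; board's axes. Stud: steel shaft 16 mm in diameter, blue head 30 mm in diameter whose underside is 35 mm above the board and top 43 mm. The hook must go on sideways, moving in the board's +x, between board and head. A rubber bush lets the stud give 1 mm per 4 N along x, at most 9 mm; it springs back.
- hook_grip (a point): Centre of the hook's upright black grip block, 32 (x) by 22 (y) mm, which reaches from 14 to 62 mm above the hook's underside; this point is 38 mm above it. Take it from above, fingers closing along the hook's y. The hook, about 0.4 kg, lies flat; its x points to the mouth, z up. Yellow plate 14 mm thick, from 64 mm behind the grip to 119 mm ahead of it, 56 mm wide.
- hook_seat (a point): Where the stud's axis is when the stud bears on the mouth's bottom: on the hook's x axis, 58 mm ahead of the grip's centre, 7 mm above the underside. The mouth is a slot 22 mm wide along x, closed at 50 mm ahead of the grip, open in front, straight to 100 mm, then flaring to about 36 mm. The latch (pivot 90 mm ahead, 16 mm to +y) slants across it.
- latch (a joint): Angle of the hook's red sprung latch, rad: 0 shut, against its stop, up to about 0.8 while the stud passes. The entering stud swings it inward against about 5 N; it snaps shut by itself only when the stud is within about 3 to 6 mm of the mouth's bottom. Pulled back from the bottom, the stud meets the shut latch's tip after some 8 to 10 mm.
- offcut: Block of brown wood, 130 x 50 x 38 mm, a bystander; origin under its centre.
- jar: Amber glass jar, 68 mm in diameter, 85 mm high, a bystander; origin under its centre.
- glue: White bottle with an orange cap, 60 mm in diameter, 170 mm high, a bystander; origin under its centre.
- wrench: Steel wrench lying flat, a bystander.
- driver: Screwdriver with an orange handle lying flat, a bystander.
- tape: Blue ring (spool), 90 mm in diameter, 24 mm high, a bystander; origin under its centre.
There are look-alikes about, which are no part of the job. Several things look just like the part that bears hook_grip: the one meant starts nearest to the robot's base.

How it is judged:
By the outcome, as a careful person would: the job done as asked, in the order asked, and still so for the second after the job is handed in, with the robot touching nothing.
It also fails if it takes over 56 s, if anything falls off the work surface, if the arm or the gripper's body presses on something with over 40 N, if the wrist force passes 120 N, or if a joint passes its speed limit or range.

ROBOT

A 6-joint arm with a two-finger parallel gripper is mounted at the origin on the work surface. World frame = base frame: x ahead of the robot, y to its left, z up, the work surface at z = 0. Lengths are in m, angles in rad, forces in N, time in s.
With the tool pointing down it reaches from about 0.25 to 0.85 m from the base axis. Payload 12.5 kg.
Tool frame: the origin (TCP) lies on the centre line of the jaws, within the pads' length; the fingertips stand 11 mm ahead of it and the grasp point (between the pads) lies 8 mm behind it (env.tips_ahead is the distance from the TCP to the fingertips, in m); x points along the fingers, y is the direction in which the jaws open and shut, and the axes are right-handed (so a half turn about x gives the same grasp; the last joint's range is limited). The gripper opens to 93 mm and grips with 3 to 60 N. Pads are 15 mm wide; open, the fingers measure 128 mm over their backs; the gripper's body (75 mm by 188 mm) begins 65 mm behind the grasp point.
Start: joints at [1.067, 0.351, 1.652, -0, 1.139, -0.085], TCP at [0.224, 0.502, 0.23] pointing down, gripper open.
Joint ranges: [-2.75, 2.75], [-0.79, 2.1], [0.01, 2.65], [-1.57, 4.71], [0.07, 3.14], [-2.87, 2.87]. Speed limits (rad/s): [2.22, 2.22, 2.79, 3.14, 3.14, 3.14].

INTERFACE

Orientations are given as a unit quaternion [w, x, y, z].
In Python, from rig import env gives the robot as it stands.
- The arm moves only by the tool carry_out, never from a script. Its arguments are lists of equal length, an entry for each row: "delta_pos": the shift along the tool's x, y, z in m, a list of three; "twist": the turn, a rotation vector about the tool's x, y, z in degrees, a list of three; "fingers": the opening, from -1 (shut) to 1 (fully open), so that 0 is half open. In form: {"delta_pos": [[dx, dy, dz], ...], "twist": [[wx, wy, wz], ...], "fingers": [fingers, ...]}. A call has 1 to 20 rows; each row is the pose to reach, as a shift and turn from the pose measured when the call began, along the tool's axes at that moment; what a row does not reach only later rows make up. A row lasts 1/8 s, in which the tool goes at most 62.5 mm and 10.7 degrees, less where a joint would pass 70% of its speed; a pose out of reach is approached as far as the arm can. A call with a gripper value outside its range is refused whole. The fingers move at their own pace and stop on an object; "grip_force" is the grip in N (left out, the last holds). Time passes only in rows, so rows that repeat a pose let the fingers close. It gives the time, the measured TCP pose, the force and the opening at its end, in the units of the state.
- env.read_state(): the state, without advancing time (a new reading comes with each control period).
- env.capture(name): name is "scene" or "top" or "wrist"; returns a dict with "image" (420x560x3 uint8, blue, green, red), "depth" (420x560 float32, m along the optical axis (not along the pixel's ray), 0 where there is no reading), "mtx" (3x3 intrinsics, pixels), "world_from_camera" (4x4, takes a point from camera to world coordinates); the wrist camera has in their place "mount" (4x4, takes a point from camera to tool coordinates, whose origin is the TCP and whose axes are the tool frame's). Camera axes: x right, y down, z forward; pixel columns grow to the right and rows downward; lengths in m; the calibration is good to about 2 mm. The wrist camera is an equidistant fisheye: a pixel r from the principal point sees the ray r / f radians off the axis. A picture is of the moment at which its call begins: read the wrist's pose just before it.
- env.hand_in(): hands the job in, once; it reports no verdict.
Trained networks look in a picture, given as the dict that the camera call returned (one of the last four; its "shot" number tells which), for a name from the list of things; names that differ only in an ending like _2 or _b are one class to them, and where a whole thing is asked for, a point or a joint stands for the part that bears it (a point fixed in the world has none). Each returns a list of dicts, best first, with "p" (0 to 1); they miss things now and then, are a little off and sometimes report something else, mostly with a low value. They report only what shows in the picture. A call takes as long as a camera call. They do not tell look-alikes from the thing itself.
- env.boxes_of(name, picture): "xy" ([column, row] in pixels, amid what is visible of it).
The state is a dict: "time": time; "joints": joint angles; "qvel": joint speeds; "tau": joint torques, N m; "eef_pos": TCP position; "tcp_rot": TCP orientation; "force": force on the tool from outside, world axes, zero at the start; "torque": the same for the moment, N m; "finger_gap": opening from 0.0 (shut) to 1.0 (fully open).
Only numpy, scipy, OpenCV 4.12 (cv2) and the standard library are available. Lean on these libraries where they do the work, as an engineer would, in place of code of your own. Each camera call takes 0.05 s, during which the arm holds its last target. There are 200 camera calls.

## Working session

There is one attempt and no reset: what is moved stays moved. The work goes in short steps, Python scripts to look and compute and a tool call to move; the robot and the scene stay as the last step left them, time stands still between calls to the robot, and variables do not carry over. Pictures are saved under pics/ and viewed, about 8 in all and at most 12, crops included, and the job is handed in when it is done.

Besides the shell and the picture viewer there is one more tool, called after ">>>" as name(argument=value, ...), one argument or row to a line, values as JSON. carry_out: Moves the arm, as the interface text tells. Its arguments: {"type":"object","properties":{"delta_pos":{"type":"array","items":{"type":"array","items":{"type":"number"}}},"twist":{"type":"array","items":{"type":"array","items":{"type":"number"}}},"fingers":{"type":"array","items":{"type":"number"}},"grip_force":{"type":"number"}},"required":["delta_pos","twist","fingers"]}

```bash
ls; mkdir -p pics
cat > h.py <<'E'
from rig import env
import numpy as np, cv2
from scipy.spatial.transform import Rotation as R
def pt(c,u,v,depth=None):
    d=c["depth"]
    if depth is None:
        w=d[int(v)-2:int(v)+3,int(u)-2:int(u)+3]; w=w[w>0]; depth=np.median(w)
    K=c["mtx"]; p=np.array([(u-K[0,2])/K[0,0]*depth,(v-K[1,2])/K[1,1]*depth,depth,1])
    return (c["world_from_camera"]@p)[:3]
def cloud(c):
    d=c["depth"];K=c["mtx"];v,u=np.indices(d.shape)
    P=np.stack([(u-K[0,2])/K[0,0]*d,(v-K[1,2])/K[1,1]*d,d,np.ones_like(d)],-1)
    return (P@c["world_from_camera"].T)[...,:3]
def st():
    s=env.read_state(); q=np.array(s["tcp_rot"]); return s,R.from_quat(q[[1,2,3,0]]).as_matrix()
E
python3 - <<'E'
from h import *
s,M=st(); print(s["eef_pos"],M.round(3),s["finger_gap"],s["force"],s["time"])
for n in["top","scene"]:
    c=env.capture(n); cv2.imwrite(f"pics/{n}0.png",c["image"])
    np.savez(f"{n}0.npz",**{k:c[k] for k in["image","depth","mtx","world_from_camera"]})
    for k in["hook_grip","hook_seat","anchor","latch","slot_mid","glue","jar","offcut","tape"]:
        try:
            for b in env.boxes_of(k,c)[:4]: print(n,k,np.round(b["xy"]),round(b["p"],2),pt(c,*b["xy"]).round(3))
        except Exception as e: print(n,k,e)
E
```

```text
pics
[0.22349266 0.50219715 0.22911876] [[-0.001  0.407  0.914]
 [-0.001  0.914 -0.407]
 [-1.    -0.001 -0.   ]] 1.003089569689535 [-0.01908375  0.42502164 -0.05619212] 0.0
top hook_grip [350. 251.] 0.76 [ 0.475 -0.283  0.014]
top hook_grip [489. 247.] 0.76 [ 0.496 -0.669  0.061]
top hook_seat [488. 247.] 0.68 [ 0.497 -0.665  0.061]
top hook_seat [152. 238.] 0.65 [0.499 0.288 0.038]
top hook_seat [347. 250.] 0.58 [ 0.479 -0.275  0.014]
top anchor [262. 227.] 0.88 [ 0.539 -0.027  0.011]
top slot_mid [264. 222.] 0.8 [ 0.554 -0.032  0.014]
top glue [328. 174.] 0.89 [ 0.681 -0.208  0.129]
top jar [171. 165.] 0.86 [0.704 0.233 0.087]
top offcut [155. 237.] 0.63 [0.501 0.28  0.038]
top tape [428. 226.] 0.67 [ 0.555 -0.509  0.021]
scene hook_grip [229. 221.] 0.84 [ 0.474 -0.271  0.015]
scene hook_grip [132. 279.] 0.81 [ 0.487 -0.674  0.016]
scene hook_seat [224. 222.] 0.95 [ 0.469 -0.288  0.018]
scene hook_seat [131. 281.] 0.62 [ 0.491 -0.682  0.015]
scene anchor [292. 204.] 0.66 [ 0.555 -0.034  0.019]
scene slot_mid [290. 205.] 0.59 [ 0.55  -0.041  0.013]
scene glue [275. 244.] 0.57 [ 0.719 -0.229  0.099]
scene jar [378. 193.] 0.91 [0.741 0.234 0.065]
scene offcut [346. 159.] 0.82 [0.51  0.278 0.039]
scene tape [191. 258.] 0.9 [ 0.529 -0.468  0.01 ]
```

Run:
```python
from h import *
a=cv2.imread("pics/top0.png"); cv2.imwrite("pics/t1.png",cv2.resize(a[130:330,130:530],None,fx=2,fy=2,interpolation=cv2.INTER_CUBIC))
```

```text
(no output)
```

View pics/t1.png

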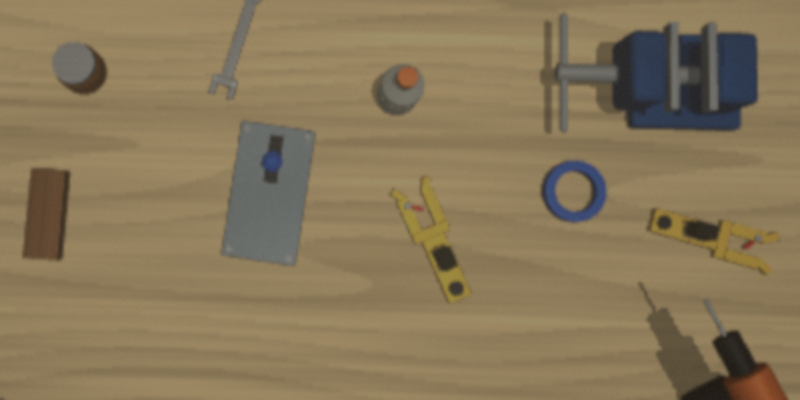

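View pics/scene0.png

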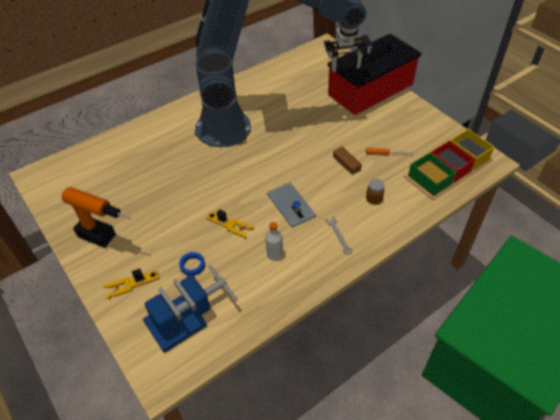

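The two hook candidates in the top image have their grips at about (352,259) and (480,246). The first is about 0.5 m from the base and the second about 0.8 m, so the first is the one meant. Next I measure its pose and the board's.

```bash
cat >> h.py <<'E'
def axis(P):
    r=cv2.minAreaRect(P[:,:2].astype(np.float32)*1000); return r
E
python3 - <<'E'
from h import *
c=dict(np.load("top0.npz")); P=cloud(c); im=c["image"]; hsv=cv2.cvtColor(im,cv2.COLOR_BGR2HSV)
print("cam",c["world_from_camera"][:3,3],c["mtx"][0,0])
def roi(u0,u1,v0,v1):
    m=np.zeros(im.shape[:2],bool); m[v0:v1,u0:u1]=1; return m
H=roi(320,370,210,285)
print("hsv",hsv[270,357],hsv[259,352],hsv[240,250],hsv[290,250],hsv[210,267])
y=H&(P[...,2]>0.007)&(P[...,2]<0.022); q=P[y]; print("plate",len(q),axis(q),np.median(q[:,2]))
g=H&(P[...,2]>0.05); q=P[g]; print("grip",len(q),q.mean(0),q[:,2].max(),axis(q))
B=roi(235,295,185,268); b=B&(P[...,2]>0.006)&(P[...,2]<0.02); q=P[b]; print("board",len(q),axis(q),np.median(q[:,2]))
s=B&(P[...,2]>0.045); q=P[s]; print("head",len(q),q.mean(0),q[:,2].max(),axis(q))
sl=B&(hsv[...,2]<60)&b; v,u=np.nonzero(sl); print("dark",len(u),[ (a,bb,*P[bb,a].round(3)) for a,bb in zip(u,v)][::4])
E
```

```text
cam [ 0.44896781 -0.08404653  1.54312803] 524.5371786239043
hsv [ 22 140 124] [20 74 52] [ 68  10 107] [ 20  93 151] [112 126 113]
plate 757 ((489.2453918457031, -269.8221130371094), (213.10316467285156, 140.5399627685547), 0.7103698253631592) 0.013522552253598885
grip 108 [ 0.4524618  -0.25991955  0.25376802] 1.5431280320329186 ((443.4322814941406, -192.6124267578125), (33.29103088378906, 214.8498992919922), 5.889093399047852)
board 2469 ((543.515869140625, -33.142822265625), (240.12718200683594, 173.0158233642578), 2.046128749847412) 0.012113184927218912
head 112 [ 0.54945795 -0.04888593  0.44028477] 1.5431280320329186 ((521.978759765625, -51.88579559326172), (157.17782592773438, 27.47354507446289), 13.858372688293457)
dark 34 [(np.int64(266), np.int64(199), np.float64(0.622), np.float64(-0.035), np.float64(0.014)), (np.int64(267), np.int64(200), np.float64(0.619), np.float64(-0.038), np.float64(0.015)), (np.int64(268), np.int64(201), np.float64(0.616), np.float64(-0.041), np.float64(0.01)), (np.int64(268), np.int64(202), np.float64(0.613), np.float64(-0.042), np.float64(0.014)), (np.int64(268), np.int64(203), np.float64(0.61), np.float64(-0.042), np.float64(0.011)), (np.int64(268), np.int64(204), np.float64(0.608), np.float64(-0.042), np.float64(0.01)), (np.int64(264), np.int64(216), np.float64(0.571), np.float64(-0.031), np.float64(0.015)), (np.int64(267), np.int64(217), np.float64(0.569), np.float64(-0.04), np.float64(0.009)), (np.int64(266), np.int64(218), np.float64(0.566), np.float64(-0.037), np.float64(0.007))]
```

Run:
```python
from h import *
c=dict(np.load("top0.npz")); P=cloud(c); im=c["image"]; hsv=cv2.cvtColor(im,cv2.COLOR_BGR2HSV).astype(int)
P[c["depth"]<=0]=np.nan
def roi(u0,u1,v0,v1):
    m=np.zeros(im.shape[:2],bool); m[v0:v1,u0:u1]=1; return m
def big(m):
    n,l,s,_=cv2.connectedComponentsWithStats(m.astype(np.uint8)); return l==1+np.argmax(s[1:,4])
def proj(m,z): # ray-plane for mask pixels
    v,u=np.nonzero(m);K=c["mtx"];W=c["world_from_camera"]
    d=np.stack([(u-K[0,2])/K[0,0],(v-K[1,2])/K[1,1],np.ones(len(u))],1)@W[:3,:3].T
    return W[:3,3]+d*((z-W[2,3])/d[:,2:])
H=roi(320,370,210,285)
y=big(H&(hsv[...,1]>110)&(hsv[...,0]<30)&(hsv[...,2]>60))|(H&(P[...,2]>.045)&(P[...,2]<.075)); q=proj(y,.014); print("plate",len(q),q.mean(0),axis(q))
g=big(H&(P[...,2]>0.05)&(P[...,2]<.075)); q=proj(g,.062); print("grip",len(q),q.mean(0),np.median(P[g][:,2]),axis(q))
B=roi(235,295,185,268)
b=big(B&(hsv[...,1]<60)); q=proj(b,.012); print("board",len(q),axis(q))
s=big(B&(hsv[...,0]>100)&(hsv[...,1]>90)&(hsv[...,2]>60)); q=proj(s,.055); print("head",len(q),q.mean(0),np.nanmedian(P[s][:,2]),axis(q))
print(q[:,0].min(),q[:,0].max())
```

```text
plate 834 [ 0.48047379 -0.27369903  0.014     ] ((478.0135803222656, -274.0484619140625), (184.81454467773438, 61.651092529296875), 24.623435974121094)
grip 94 [ 0.45297908 -0.28608135  0.062     ] 0.06183653145313628 ((452.92034912109375, -285.956298828125), (32.02444076538086, 22.535079956054688), 22.664167404174805)
board 2474 ((542.4019165039062, -31.02637481689453), (109.81094360351562, 199.58267211914062), 82.89266204833984)
head 69 [ 0.58466221 -0.03671138  0.055     ] 0.05503690695457242 ((584.1456909179688, -37.67728042602539), (25.7639217376709, 22.7884578704834), 1.6916992664337158)
0.571195475773126 0.5971486630373058
```

>>> carry_out(
  delta_pos=[
    [0.03,-0.627,0.5305],
    [0.03,-0.627,0.5305],
    [0.03,-0.627,0.5305],
    [0.03,-0.627,0.5305],
    [0.03,-0.627,0.5305],
    [0.03,-0.627,0.5305],
    [0.03,-0.627,0.5305],
    [0.03,-0.627,0.5305],
    [0.03,-0.627,0.5305],
    [0.03,-0.627,0.5305],
    [0.03,-0.627,0.5305],
    [0.03,-0.627,0.5305],
    [0.03,-0.627,0.5305],
    [0.03,-0.627,0.5305],
    [0.03,-0.627,0.5305],
    [0.03,-0.627,0.5305],
    [0.03,-0.627,0.5305],
  ],
  twist=[
    [131.4,0,0],
    [131.4,0,0],
    [131.4,0,0],
    [131.4,0,0],
    [131.4,0,0],
    [131.4,0,0],
    [131.4,0,0],
    [131.4,0,0],
    [131.4,0,0],
    [131.4,0,0],
    [131.4,0,0],
    [131.4,0,0],
    [131.4,0,0],
    [131.4,0,0],
    [131.4,0,0],
    [131.4,0,0],
    [131.4,0,0],
  ],
  fingers=[0.2,0.2,0.2,0.2,0.2,0.2,0.2,0.2,0.2,0.2,0.2,0.2,0.2,0.2,0.2,0.2,0.2],
)

```text
time: 3.12
eef_pos: [0.4533, -0.285, 0.1999]
tcp_rot: [0.151, 0.691, 0.151, -0.691]
force: [-0.8, 0.8, -0.2]
finger_gap: 0.605
```

```bash
cat >> h.py <<'E'
def wpt(c,s,M,u,v,z):
    """fisheye wrist pixel(s) -> world on plane z"""
    K=c["mtx"];a=(np.asarray(u,float)-K[0,2])/K[0,0];b=(np.asarray(v,float)-K[1,2])/K[1,1]
    t=np.hypot(a,b)+1e-12; d=np.stack([a/t*np.sin(t),b/t*np.sin(t),np.cos(t)],-1)
    T=np.eye(4);T[:3,:3]=M;T[:3,3]=s["eef_pos"];W=T@c["mount"]
    d=d@W[:3,:3].T; o=W[:3,3]; return o+d*((z-o[2])/d[...,2])[...,None]
E
python3 - <<'E'
from h import *
s,M=st(); print(s["time"],s["eef_pos"],M.round(3),s["finger_gap"],s["force"],s["joints"])
c=env.capture("wrist"); cv2.imwrite("pics/w1.png",c["image"]); print(c["mtx"],c["mount"].round(3))
np.savez("w1.npz",M=M,pos=s["eef_pos"],**{k:c[k] for k in["image","depth","mtx","mount"]})
for k in["hook_grip","hook_seat"]:
    for b in env.boxes_of(k,c)[:3]: print(k,b["xy"],b["p"],wpt(c,s,M,*b["xy"],.062 if k=="hook_grip" else .014))
E
```

```text
3.125 [ 0.45331497 -0.28503261  0.19993339] [[ 0.     0.418 -0.909]
 [-0.    -0.909 -0.418]
 [-1.     0.    -0.   ]] 0.6052975592981913 [-0.77834133  0.84890231 -0.24038131] [-6.48270271e-01  3.58009255e-01  1.72104407e+00  3.24126609e-05
  1.06235851e+00  4.91683763e-01]
[[325.1922621    0.         275.05023571]
 [  0.         325.1922621  213.94710639]
 [  0.           0.           1.        ]] [[-0.001 -0.24   0.971 -0.156]
 [ 1.    -0.001  0.    -0.   ]
 [ 0.001  0.971  0.24  -0.065]
 [ 0.     0.     0.     1.   ]]
hook_grip [501.2, 258.0] 0.71 [ 0.50857038 -0.55113405  0.062     ]
hook_grip [273.7, 168.1] 0.65 [ 0.48473569 -0.26890889  0.062     ]
hook_grip [104.3, 58.8] 0.43 [ 0.51937832 -0.0694724   0.062     ]
hook_seat [275.8, 165.6] 0.7 [ 0.48356315 -0.2716995   0.014     ]
hook_seat [504.5, 256.9] 0.68 [ 0.51162479 -0.60416811  0.014     ]
```

View pics/w1.png

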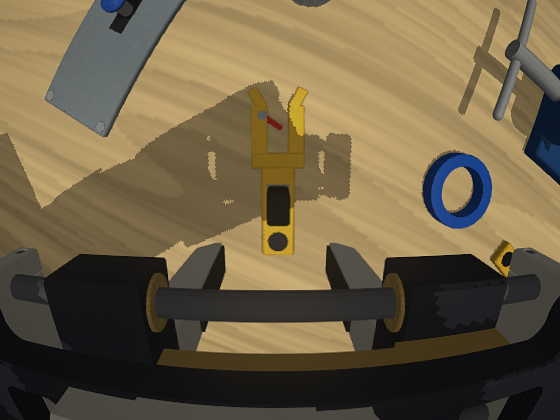

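The wrist view confirms the near hook: grip at (278,205), red latch at (272,122), tail hole at (277,241). The other hook only shows at the right edge (505,257). I refine the grip pose using the wrist depth.

```bash
cat >> h.py <<'E'
def wcloud(c,pos,M):
    K=c["mtx"];v,u=np.indices(c["depth"].shape);a=(u-K[0,2])/K[0,0];b=(v-K[1,2])/K[1,1];t=np.hypot(a,b)+1e-9
    z=c["depth"].astype(float);z=np.where(z>0,z,np.nan);r=z*np.tan(t)
    p=np.stack([a/t*r,b/t*r,z,np.ones_like(z)],-1);T=np.eye(4);T[:3,:3]=M;T[:3,3]=pos
    return (p@(T@c["mount"]).T)[...,:3]
E
python3 - <<'E'
from h import *
c=dict(np.load("w1.npz")); P=wcloud(c,c["pos"],c["M"]); hsv=cv2.cvtColor(c["image"],cv2.COLOR_BGR2HSV).astype(int)
m=np.zeros(P.shape[:2],bool); m[75:262,235:315]=1
g=m&(P[...,2]>.055)&(P[...,2]<.07); q=P[g]; print("grip",len(q),np.median(q,0),axis(q))
y=m&(P[...,2]>.009)&(P[...,2]<.07); q=P[y]; print("plate",len(q),axis(q),np.median(q[:,2]))
n=np.zeros_like(m); n[0:140,30:200]=1
h=n&(P[...,2]>.047)&(P[...,2]<.065); q=P[h]; print("head",len(q),axis(q))
b=n&(P[...,2]>.007)&(P[...,2]<.02); q=P[b]; print("board",len(q),q.min(0),q.max(0))
E
```

```text
grip 800 [ 0.45271159 -0.28844951  0.06197592] ((451.99212646484375, -288.87396240234375), (32.005462646484375, 21.729400634765625), 24.65681266784668)
plate 5714 ((477.0177917480469, -276.6728820800781), (182.51756286621094, 62.598567962646484), 24.983797073364258) 0.014565523599973845
head 249 ((575.5895385742188, -40.56006622314453), (14.258052825927734, 30.050180435180664), 17.51153564453125)
board 9610 [ 0.43584578 -0.09797989  0.00700222] [0.61483523 0.03338288 0.01990941]
```

>>> carry_out(
  delta_pos=[
    [0.06,0.0023,0.002],
    [0.12,0.0023,0.002],
    [0.15,0.0023,0.002],
    [0.166,0.0023,0.002],
    [0.166,0.0023,0.002],
    [0.166,0.0023,0.002],
    [0.166,0.0023,0.002],
    [0.166,0.0023,0.002],
    [0.166,0.0023,0.002],
    [0.166,0.0023,0.002],
    [0.166,0.0023,0.002],
  ],
  twist=[
    [0,0,0],
    [0,0,0],
    [0,0,0],
    [0,0,0],
    [0,0,0],
    [0,0,0],
    [0,0,0],
    [0,0,0],
    [0,0,0],
    [0,0,0],
    [0,0,0],
  ],
  fingers=[0.2,0.2,0.2,0.2,0.2,-1,-1,-1,-1,-1,-1],
  grip_force=50,
)

```text
time: 4.65
eef_pos: [0.4527, -0.2886, 0.0342]
tcp_rot: [0.151, 0.691, 0.151, -0.691]
force: [-0.5, 1.5, 6.1]
finger_gap: 0.236
```

>>> carry_out(
  delta_pos=[
    [-0.03,0,0],
    [-0.086,0,0],
    [-0.086,-0.05,-0.019],
    [-0.086,-0.1,-0.038],
    [-0.086,-0.15,-0.057],
    [-0.086,-0.2,-0.076],
    [-0.086,-0.253,-0.097],
    [-0.086,-0.253,-0.097],
    [-0.086,-0.253,-0.097],
    [-0.086,-0.253,-0.097],
  ],
  twist=[
    [0,0,0],
    [0,0,0],
    [6.4,0,0],
    [12.8,0,0],
    [19.2,0,0],
    [25.6,0,0],
    [31.8,0,0],
    [31.8,0,0],
    [31.8,0,0],
    [31.8,0,0],
  ],
  fingers=[-1,-1,-1,-1,-1,-1,-1,-1,-1,-1],
)

```text
time: 5.9
eef_pos: [0.4352, -0.019, 0.12]
tcp_rot: [-0.044, 0.706, -0.044, -0.706]
force: [0.5, -0.7, -5.0]
finger_gap: 0.233
```

```bash
cat > look.py <<'E'
from h import *
import sys
n=sys.argv[1]
s,M=st(); print(s["time"],s["eef_pos"],M.round(3).tolist(),s["finger_gap"],s["force"])
c=env.capture("wrist"); cv2.imwrite(f"pics/{n}.png",c["image"])
np.savez(n+".npz",M=M,pos=s["eef_pos"],**{k:c[k] for k in["image","depth","mtx","mount"]})
P=wcloud(c,s["eef_pos"],M); hsv=cv2.cvtColor(c["image"],cv2.COLOR_BGR2HSV).astype(int)
def big(m):
    n,l,t,_=cv2.connectedComponentsWithStats(m.astype(np.uint8)); return l==1+np.argmax(t[1:,4])
h=big((hsv[...,0]>100)&(hsv[...,0]<130)&(hsv[...,1]>110)&(P[...,2]>.047)&(P[...,2]<.065)); v,u=np.nonzero(h)
print("head px",u.min(),u.max(),v.min(),v.max(),"z",np.nanmedian(P[h][:,2]))
(cu,cv_),r=cv2.minEnclosingCircle(np.stack([u,v],1).astype(np.float32))
q=wpt(c,s,M,u,v,.055); (x,y),r=cv2.minEnclosingCircle(q[:,:2].astype(np.float32)*1000); print("head",x,y,r,axis(q))
b=(P[...,2]>.008)&(P[...,2]<.016)&(hsv[...,1]<60)&(hsv[...,2]>60); b=big(b)
v,u=np.nonzero(b); q=wpt(c,s,M,u,v,.012); print("board",len(q),axis(q))
yl=big((hsv[...,0]>18)&(hsv[...,0]<32)&(hsv[...,1]>150)&(P[...,2]>s["eef_pos"][2]-.05)&(P[...,2]<s["eef_pos"][2]+.01)); q=P[yl]
z=np.nanmedian(q[:,2]); v,u=np.nonzero(yl); q=wpt(c,s,M,u,v,z); print("hookplate z",z,"grip z-TCP",z-s["eef_pos"][2],axis(q))
Q=(q-s["eef_pos"])@M; f=-Q[:,2]; print("ahead range",f.min(),f.max())
for a in (.06,.08,.095,.112):
    k=abs(f-a)<.003; w=np.sort(Q[k,1]); print(a,w[[0,-1]].round(4) if len(w) else None, "gap edges", [(w[i].round(4),w[i+1].round(4)) for i in np.nonzero(np.diff(w)>.004)[0]])
E
python3 look.py w2
```

```text
5.9 [ 0.43523626 -0.0190396   0.11996278] [[0.0, -0.125, -0.992], [-0.0, -0.992, 0.125], [-1.0, 0.0, -0.0]] 0.23286028568458556 [ 0.5437269  -0.74790673 -5.01502464]
head px 255 296 0 39 z 0.0552529116029839
head 581.3887329101562 -37.908790588378906 15.122784614562988 ((581.3639526367188, -38.15178298950195), (28.04163932800293, 30.15694808959961), 82.85138702392578)
board 13514 ((529.7839965820312, -31.632720947265625), (108.84233093261719, 177.18316650390625), 82.80361938476562)
hookplate z 0.10014367185070079 grip z-TCP -0.019819104097735768 ((495.1537170410156, -26.549278259277344), (62.18836212158203, 115.09476470947266), 82.72439575195312)
ahead range 0.0028530119198819687 0.117964191498629
0.06 [-0.0273  0.0273] gap edges [(np.float64(-0.0105), np.float64(0.011))]
0.08 [-0.0276  0.0276] gap edges [(np.float64(-0.0104), np.float64(0.0109))]
0.095 [-0.0276  0.0276] gap edges [(np.float64(-0.0104), np.float64(0.0109))]
0.112 [-0.0311  0.0311] gap edges [(np.float64(-0.0169), np.float64(0.0169))]
```

View pics/w2.png

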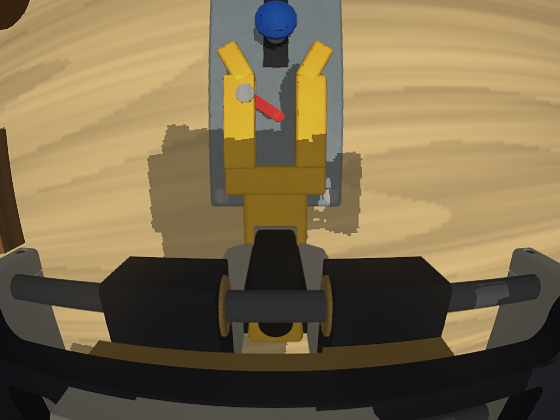

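>>> carry_out(
  delta_pos=[
    [0.03,0.0003,0],
    [0.066,0.0003,0],
    [0.066,0.0003,0],
    [0.066,0.0003,-0.01],
    [0.066,0.0003,-0.02],
    [0.066,0.0003,-0.03],
    [0.066,0.0003,-0.035],
    [0.066,0.0003,-0.035],
  ],
  twist=[
    [0,0,0],
    [0,0,0],
    [0,0,0],
    [0,0,0],
    [0,0,0],
    [0,0,0],
    [0,0,0],
    [0,0,0],
  ],
  fingers=[-1,-1,-1,-1,-1,-1,-1,-1],
)

```text
time: 6.95
eef_pos: [0.4702, -0.0238, 0.0541]
tcp_rot: [-0.044, 0.706, -0.045, -0.706]
force: [0.1, 0.7, -5.2]
finger_gap: 0.232
```

```bash
python3 look.py w3
```

```text
6.95 [ 0.47019836 -0.02380478  0.05406778] [[0.0, -0.126, -0.992], [-0.0, -0.992, 0.126], [-1.0, 0.0, -0.0]] 0.23178286533789016 [ 0.0508159   0.72494103 -5.19791097]
head px 245 304 11 68 z 0.05534139530700813
head 581.4876098632812 -38.19572067260742 14.987939834594727 ((581.6530151367188, -37.97281265258789), (28.10711669921875, 29.70406723022461), 82.68276977539062)
board 13545 ((537.8369750976562, -54.174896240234375), (65.77721405029297, 169.4555206298828), 82.80516815185547)
hookplate z 0.034239837951902274 grip z-TCP -0.019827942950808662 ((530.4215698242188, -31.37250518798828), (62.199058532714844, 114.50025177001953), 82.70475006103516)
ahead range 0.0034369426818836564 0.11797401805348948
0.06 [-0.0273  0.0273] gap edges [(np.float64(-0.0105), np.float64(0.011))]
0.08 [-0.0276  0.0276] gap edges [(np.float64(-0.0104), np.float64(0.0109))]
0.095 [-0.0276  0.0276] gap edges [(np.float64(-0.0104), np.float64(0.0109))]
0.112 [-0.0311  0.0311] gap edges [(np.float64(-0.0169), np.float64(0.0169))]
```

View pics/w3.png

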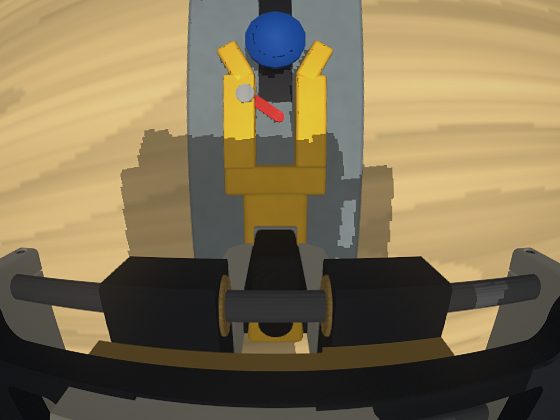

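>>> carry_out(
  delta_pos=[
    [0,0,-0.006],
    [0,0,-0.012],
    [0,0,-0.018],
    [0,0,-0.024],
    [0,0,-0.03],
    [0,0,-0.034],
    [0,0,-0.038],
    [0,0,-0.042],
    [0,0,-0.046],
    [0,0,-0.049],
    [0,0,-0.049],
  ],
  twist=[
    [0,0,0],
    [0,0,0],
    [0,0,0],
    [0,0,0],
    [0,0,0],
    [0,0,0],
    [0,0,0],
    [0,0,0],
    [0,0,0],
    [0,0,0],
    [0,0,0],
  ],
  fingers=[-1,-1,-1,-1,-1,-1,-1,-1,-1,-1,-1],
)

```text
time: 8.38
eef_pos: [0.5189, -0.0297, 0.0539]
tcp_rot: [-0.044, 0.706, -0.044, -0.705]
force: [0.8, 4.1, -6.7]
finger_gap: 0.235
```

```bash
python3 look.py w4 | head -3
```

```text
8.375 [ 0.51890266 -0.02972336  0.05394625] [[0.001, -0.125, -0.992], [-0.0, -0.992, 0.125], [-1.0, 0.0, -0.001]] 0.23502462550366682 [ 0.77391713  4.08040818 -6.71477017]
head px 246 305 106 166 z 0.05529744795869079
head 583.0061645507812 -38.292137145996094 14.595620155334473 ((583.0170288085938, -38.32801055908203), (27.913869857788086, 28.602142333984375), 82.7640151977539)
```

View pics/w4.png

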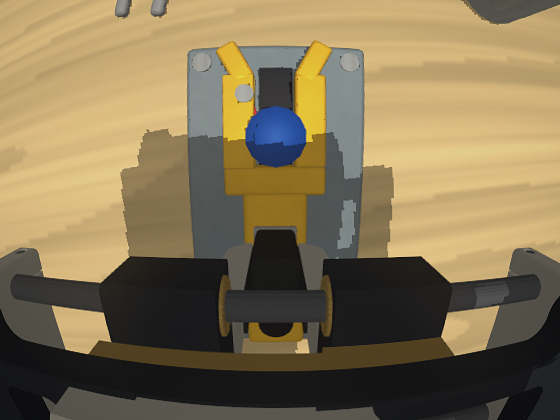

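The stud is inside the mouth with the latch swung aside (red at about (256,112)). About 7 mm remain, so I push in small steps.

>>> carry_out(
  delta_pos=[
    [0,0,-0.002],
    [0,0,-0.004],
    [0,0,-0.0055],
    [0,0,-0.007],
    [0,0,-0.007],
  ],
  twist=[
    [0,0,0],
    [0,0,0],
    [0,0,0],
    [0,0,0],
    [0,0,0],
  ],
  fingers=[-1,-1,-1,-1,-1],
)

```text
time: 9.05
eef_pos: [0.5258, -0.0308, 0.054]
tcp_rot: [-0.044, 0.706, -0.045, -0.705]
force: [-0.2, -1.0, -4.6]
finger_gap: 0.232
```

```bash
python3 look.py w5 | head -3; python3 -c "
import cv2;a=cv2.imread('pics/w5.png')[60:220,200:360];cv2.imwrite('pics/w5c.png',cv2.resize(a,None,fx=3,fy=3))"
```

```text
9.05 [ 0.52584446 -0.03077422  0.05396018] [[0.001, -0.125, -0.992], [-0.0, -0.992, 0.125], [-1.0, 0.0, -0.001]] 0.2316837713318214 [-0.21179237 -0.96385581 -4.61417495]
head px 245 304 121 180 z 0.0553252899413771
head 583.1670532226562 -38.24357223510742 14.426701545715332 ((583.116455078125, -38.057861328125), (27.944467544555664, 28.221200942993164), 83.31885528564453)
```

View pics/w5c.png

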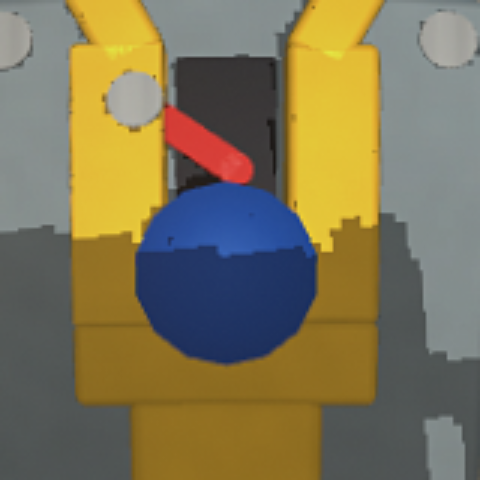

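The latch has snapped shut: its line runs from (244,93) to (279,116), the same as before entry, and the lateral force is gone. Now the pull test, in steps.

>>> carry_out(
  delta_pos=[
    [0,0,0.003],
    [0,0,0.006],
    [0,0,0.008],
    [0,0,0.009],
    [0,0,0.01],
    [0,0,0.01],
    [0,0,0.01],
  ],
  twist=[
    [0,0,0],
    [0,0,0],
    [0,0,0],
    [0,0,0],
    [0,0,0],
    [0,0,0],
    [0,0,0],
  ],
  fingers=[-1,-1,-1,-1,-1,-1,-1],
)

```text
time: 9.98
eef_pos: [0.5166, -0.0296, 0.0542]
tcp_rot: [-0.044, 0.707, -0.045, -0.705]
force: [5.8, -0.3, -7.4]
finger_gap: 0.234
```

>>> carry_out(
  delta_pos=[
    [0,0,0.0015],
    [0,0,0.0022],
    [0,0,0.0022],
    [0,0,0.0022],
  ],
  twist=[
    [0,0,0],
    [0,0,0],
    [0,0,0],
    [0,0,0],
  ],
  fingers=[-1,-1,-1,-1],
)

```text
time: 10.48
eef_pos: [0.5157, -0.0295, 0.0544]
tcp_rot: [-0.044, 0.708, -0.045, -0.704]
force: [7.3, -0.8, -9.3]
finger_gap: 0.233
```

>>> carry_out(
  delta_pos=[
    [0,0,0.002],
    [0,0,0.0028],
    [0,0,0.003],
    [0,0,0.003],
  ],
  twist=[
    [0,0,0],
    [0,0,0],
    [0,0,0],
    [0,0,0],
  ],
  fingers=[-1,-1,-1,-1],
)

```text
time: 10.98
eef_pos: [0.5149, -0.0295, 0.0551]
tcp_rot: [-0.044, 0.71, -0.045, -0.702]
force: [10.0, -1.9, -7.3]
finger_gap: 0.232
```

```bash
python3 look.py w6 | head -6
```

```text
10.975 [ 0.51492621 -0.02954133  0.05510828] [[0.011, -0.126, -0.992], [-0.002, -0.992, 0.126], [-1.0, 0.0, -0.011]] 0.23241308986428674 [ 9.96242468 -1.88041222 -7.25675289]
head px 246 304 103 163 z 0.05533889048793285
head 580.5061645507812 -37.879920959472656 14.532318115234375 ((580.53076171875, -38.123111724853516), (27.731935501098633, 28.95009422302246), 82.70043182373047)
board 8313 ((565.4116821289062, -73.6028823852539), (33.99356460571289, 138.69451904296875), 82.77029418945312)
hookplate z 0.03597627659343419 grip z-TCP -0.01913200118714821 ((575.3892822265625, -37.78258514404297), (62.39241027832031, 115.17935943603516), 83.37352752685547)
ahead range 0.0030850805181664273 0.11862337136715084
```

The latch holds at 10.0 N, with the stud deflected about 2.6 mm as expected. I unload to mid-slack and correct the small tilt.

>>> carry_out(
  delta_pos=[
    [0,0,0.003],
    [0,0,0.003],
    [0,0,0],
    [0,0,-0.003],
    [0,0,-0.006],
    [0,0,-0.006],
    [0,0,-0.006],
  ],
  twist=[
    [0,0,0],
    [0,0,0],
    [0,0,0],
    [0,-0.63,0],
    [0,-0.63,0],
    [0,-0.63,0],
    [0,-0.63,0],
  ],
  fingers=[-1,-1,-1,-1,-1,-1,-1],
)

```text
time: 11.9
eef_pos: [0.5204, -0.0302, 0.0549]
tcp_rot: [0.044, -0.705, 0.045, 0.706]
force: [0.8, -0.9, -5.5]
finger_gap: 0.235
```

```bash
python3 look.py w7 | head -6
```

```text
11.9 [ 0.52038392 -0.03020331  0.05491207] [[-0.001, -0.126, -0.992], [-0.0, -0.992, 0.126], [-1.0, 0.0, 0.001]] 0.23484440036162357 [ 0.76319623 -0.93721885 -5.4538971 ]
head px 245 304 110 169 z 0.055322102798070705
head 583.109130859375 -38.232913970947266 14.47294807434082 ((582.8795776367188, -38.14387512207031), (28.08934211730957, 28.28559684753418), 82.73613739013672)
board 8146 ((567.88818359375, -73.78897094726562), (34.0884895324707, 133.70782470703125), 82.91389465332031)
hookplate z 0.03498646851552889 grip z-TCP -0.019925598329445085 ((580.2517700195312, -37.73193359375), (62.16954803466797, 115.095947265625), 82.70185089111328)
ahead range 0.0027961081513602952 0.11794542133525054
```

>>> carry_out(
  delta_pos=[
    [0.004,0,0],
    [0.0075,0,0],
    [0.0085,0,0],
    [0.009,0,0],
    [0.009,0,0],
  ],
  twist=[
    [0,0,0],
    [0,0,0],
    [0,0,0],
    [0,0,0],
    [0,0,0],
  ],
  fingers=[-1,-1,-1,-1,-1],
)

```text
time: 12.58
eef_pos: [0.5204, -0.0302, 0.0463]
tcp_rot: [0.044, -0.705, 0.045, 0.706]
force: [-3.5, -0.2, 2.8]
finger_gap: 0.231
```

>>> carry_out(
  delta_pos=[
    [0,0,0],
    [0,0,0],
    [0,0,0],
    [0,0,0],
    [-0.01,0,0],
    [-0.04,0,0],
    [-0.08,0,0],
    [-0.12,0,0],
    [-0.15,0,0],
    [-0.15,0,0],
  ],
  twist=[
    [0,0,0],
    [0,0,0],
    [0,0,0],
    [0,0,0],
    [0,0,0],
    [0,0,0],
    [0,0,0],
    [0,0,0],
    [0,0,0],
    [0,0,0],
  ],
  fingers=[0.1,0.1,0.1,0.1,0.1,0.1,0.1,0.1,0.1,0.1],
)

```text
time: 13.82
eef_pos: [0.5216, -0.0303, 0.1988]
tcp_rot: [-0.044, 0.707, -0.045, -0.704]
force: [0.2, 0.3, 0.3]
finger_gap: 0.551
```

```bash
python3 look.py w8 | head -6
python3 - <<'E'
from h import *
c=env.capture("top"); cv2.imwrite("pics/t2.png",c["image"]); a=cv2.imread("pics/w8.png")[0:300,130:430]
b=cv2.imread("pics/top0.png"); d=cv2.absdiff(b,c["image"]).max(2)>40; d[:,300:380]&=True
n,l,t,ce=cv2.connectedComponentsWithStats(d.astype(np.uint8)); print([x.tolist() for x in t[1:] if x[4]>25])
cv2.imwrite("pics/w8c.png",cv2.resize(a,None,fx=2,fy=2))
E
```

```text
13.825 [ 0.52156501 -0.03026892  0.19876137] [[0.004, -0.126, -0.992], [-0.001, -0.992, 0.126], [-1.0, 0.001, -0.004]] 0.5505045089193907 [0.21057791 0.2983893  0.34740645]
head px 260 290 124 154 z 0.05523493318034767
head 583.2742919921875 -38.30228805541992 14.24979305267334 ((583.1138916015625, -38.31317138671875), (27.44012451171875, 27.663021087646484), 82.723876953125)
board 10255 ((541.2664184570312, -32.882408142089844), (109.14134216308594, 197.76217651367188), 82.76348114013672)
[[76, 192, 224, 228, 15986], [340, 219, 8, 13, 59], [334, 241, 25, 25, 235], [353, 270, 10, 8, 59], [59, 291, 98, 99, 4316], [21, 348, 7, 7, 26], [272, 386, 7, 7, 36], [0, 392, 75, 28, 1740]]Traceback (most recent call last):
  File "look.py", line 16, in <module>
    yl=big((hsv[...,0]>18)&(hsv[...,0]<32)&(hsv[...,1]>150)&(P[...,2]>s["eef_pos"][2]-.05)&(P[...,2]<s["eef_pos"][2]+.01)); q=P[yl]
  File "look.py", line 9, in big
    n,l,t,_=cv2.connectedComponentsWithStats(m.astype(np.uint8)); return l==1+np.argmax(t[1:,4])
                                                                              ~~~~~~~~~^^^^^^^^^
    return _wrapfunc(a, 'argmax', axis=axis, out=out, **kwds)
    return bound(*args, **kwds)
ValueError: attempt to get argmax of an empty sequence
```

View pics/w8c.png

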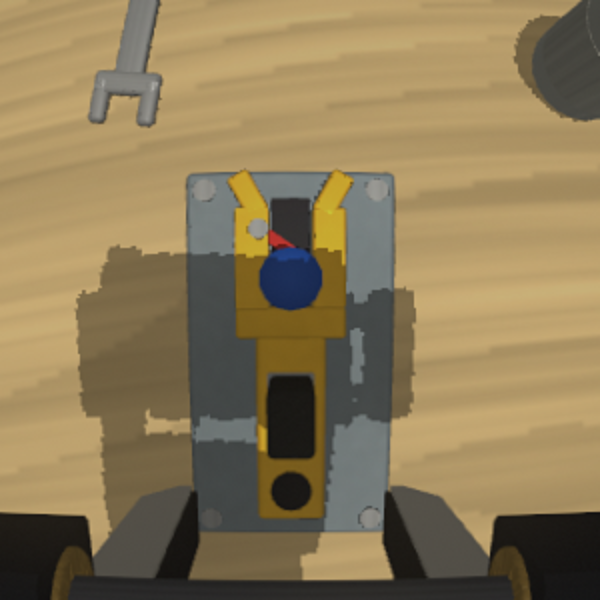

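The hook lies on the board around the stud, with the red latch shut across the mouth at crop (280,240). I check that it is flat, then hand in.

Run:
```python
from h import *
c=dict(np.load("w8.npz")); P=wcloud(c,c["pos"],c["M"])
for n,(u,v) in dict(tail=(275,255),mid=(275,178),lprong=(256,112),rprong=(295,112),grip=(275,210)).items():
    print(n,np.nanmedian(P[v-2:v+3,u-2:u+3,2]).round(4))
s,_=st(); print(s["qvel"].round(3) if hasattr(s["qvel"],"round") else s["qvel"]); print(env.hand_in())
```

```text
tail 0.026
mid 0.0266
lprong 0.0283
rprong 0.0262
grip 0.0746
[-0.     0.021  0.013  0.    -0.001  0.003]
the job is handed in; nothing more can be done
None
```

The hook is hitched on the stud, lying flat on the board and released, and I handed the job in at about 14 s of the 56 s.

- **Which hook:** of the two hooks I took the one nearer the base, about 0.54 m away against about 0.83 m.
- **Hitching:** I pushed the mouth along the board's +x onto the stud, which stood about 8 to 10 mm short of the slot's middle. The latch swung aside and snapped shut. It then lay on the same line in the picture as before entry, and the sideways force of about 4 N was gone.
- **Pull test:** I pulled back in three steps, to 5.8, 7.3 and then 10.0 N along x. The stud moved about 2.6 mm, which fits the bush's stiffness. The latch held, and no reading between moves showed more than 10 N on the stud.
- **Laying down:** I unloaded the hook to mid-slack, lowered it until the board carried it, opened the fingers and rose 150 mm.

**Last checks:**
- The plate's top is at 26 to 28 mm, where 26 mm means flat on the board. The grip's top is at 74.6 mm against an expected 74 mm.
- The latch is seen shut across the mouth behind the stud.
- The tool force is near zero.

**Weaker points:**
- During the pull the tool tilted about 0.6°, which I corrected before lowering.
- The left prong read about 2 mm high, which I put down to the spot being close to the latch pivot.
- The before-and-after comparison of the top pictures was swamped by the arm and its shadow. That the other things stayed put rests on no contact having been felt, and on the wrench and glue bottle looking undisturbed in the last view.

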